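Set a long dish on the draining stand's narrow sloping bar

ROBOT

A 7-joint arm with a two-finger parallel gripper is mounted at the origin on the work surface. World frame = base frame: x ahead of the robot, y to its left, z up, the work surface at z = 0. Lengths are in m, angles in rad, forces in N, time in s.
With the tool pointing down it reaches from about 0.35 to 0.9 m from the base axis. Payload 8.1 kg.
Tool frame: the origin (TCP) lies at the centre of the arm's flange, where the gripper is bolted on; the fingertips stand 178 mm ahead of it and the grasp point (between the pads) lies 159 mm ahead of it; z points along the fingers, y is the line along which they close (so a half turn about z gives the same grasp; the last joint's range is limited). The gripper opens to 92 mm and grips with 3 to 60 N. Pads are 19 mm wide; open, the fingers measure 130 mm over their backs; the gripper's body (75 mm by 190 mm) begins 47 mm behind the grasp point.
Start: joints at [1.098, 0.434, 0.025, 1.573, -0.012, 1.134, -0.075], TCP at [0.226, -0.583, 0.405] pointing down, gripper open.
Joint ranges: [-2.62, 2.62], [-0.44, 2.09], [-1.27, 1.32], [0.08, 2.57], [-1.32, 4.46], [0.12, 2], [-2.74, 2.74]. Speed limits (rad/s): [2.22, 2.22, 3.01, 3.01, 3.14, 3.14, 3.14].

INTERFACE

Orientations are given as a 3x3 rotation matrix whose columns are the frame's x, y, z axes.
In Python, from bench import sensors, viewer, arm gives the robot as it stands.
- The arm moves only by the tool drive_tool, never from a script. Its argument "deltas" is a list of rows, each a list of 3 entries, a list of its own where there are three numbers: the opening, from 0 (shut) to 1 (fully open), then the shift along the tool's x, y, z in cm, then the turn about the tool's z in rad. A call has 1 to 20 rows; each row is the pose to reach, as a shift and turn from the pose commanded when the call began, along the tool's axes at that moment; what a row does not reach only later rows make up. A row lasts 1/12 s, in which the tool goes at most 41.7 mm and 7.16 degrees, less where a joint would pass 70% of its speed; a pose out of reach is approached as far as the arm can. A call with a gripper value outside its range is refused whole. The fingers move at their own pace and stop on an object; the grip force is fixed at half the most. Time passes only in rows, so rows that repeat a pose let the fingers close. It gives the time, the measured TCP pose, the force, the opening and the grip force at its end, in the units of the state.
- sensors.sense(): the state, without advancing time (a new reading comes with each control period).
- viewer.read_camera(name): name is "side" or "top" or "wrist"; returns the picture (384x512x3 uint8, red, green, blue); there is no depth.
- viewer.camera_model(name): a dict with "fx", "fy", "cx", "cy" (pixels), "T" (4x4, takes a point from camera to world coordinates). Camera axes: x right, y down, z forward; pixel columns grow to the right and rows downward; lengths in m; the calibration is good to about 2 mm. A picture is of the moment at which its call begins: read the wrist's pose just before it. camera_model takes no time and is no camera call; for the wrist camera it gives the pose at the moment of the call.
- arm.finish_job(): hands the job in; it is judged then, once.
The state is a dict: "time": time; "q": joint angles; "joint_velocities": joint speeds; "joint_efforts": joint torques, N m; "tool_pos": TCP position; "eef_rot": TCP orientation; "wrist_force": force on the tool from outside, world axes, zero at the start; "torque": the same for the moment, N m; "opening": finger opening in m; "grip_force": force on a finger pad.
Only numpy, scipy, OpenCV 4.12 (cv2) and the standard library are available. Lean on these libraries where they do the work, as an engineer would, in place of code of your own. Each camera call takes 0.05 s, during which the arm holds its last target. There are 200 camera calls.

TASK

Three long dishes stand side by side, almost touching, on the plywood ware board; take the middle one and set it gently, right way up, along the narrow sloping wooden bar of the draining stand, between the two end cheeks. It must lie flat on the slope, lined up with the bar and centred across its width, resting there by itself. Do not let it drop on the way, and leave the other two dishes, the mug and the jar where they stand.

Things in the scene. Friction and masses are not known exactly. Their poses are not given: they have to be found in the camera images.
- dish: The dish to move, the middle of three: an open dark-glazed dish, bare clay rim, 165 (x) x 52 (y) x 46 mm high, walls and floor 7 mm, 0.4 kg; origin at the centre of its underside, z up. Inside 151 x 38 mm, 39 mm deep. Its neighbours stand 6 mm from its long sides (no room for a finger); its ends are free, for pinching an end wall from above. The bench between board and stand is clear.
- dish_a: Bystander, the neighbour on the ware board's +y side, alike: open dark-glazed dish, bare clay rim, 165 (x) x 52 (y) x 46 mm high, walls and floor 7 mm, 0.4 kg; origin at the centre of its underside. Leave it standing there.
- dish_b: Bystander, the neighbour on the ware board's -y side, alike: open dark-glazed dish, bare clay rim, 165 (x) x 52 (y) x 46 mm high, walls and floor 7 mm, 0.4 kg; origin at the centre of its underside. Leave it standing there.
- ware_board: Plywood board fixed on the bench, 270 mm (x) x 250 mm (y) x 18 mm thick, carrying the three dishes with their lengths along its x; origin at the centre of its underside.
- bar: Fixed wooden bar of the draining stand: 22 mm wide (y), 195 mm long (x), sloping 0.14 rad down to its +x end. Origin at the centre of its top face, 85 mm above the bench; y level across, z square to the face. At each end a cheek (12 mm thick, 50 mm wide) rises 50 mm square to the bar; inside gap 195 mm, leaving 15 mm at each end of a dish, too little for a finger.
- stand: The stand's foot and uprights (fixed to the bar): foot 250 mm (x) x 110 mm (y) x 14 mm thick, origin at the centre of its underside directly below the bar's origin, x along the bar.
- mug: Bystander: a turquoise mug, 78 mm in diameter, 85 mm high, handle at its +y; origin at the centre of its underside.
- jar: Bystander: a grey jar with a white cap, 74 mm in diameter, 90 mm high; origin at the centre of its underside.
Mind the look-alikes: they are no part of the job. What is shaped like the dish but orange is not meant.

How it is judged:
At the end, for the whole second after the job is handed in: The middle dish rests unaided, at rest, right way up on the bar: underside centre within 10 mm of the bar's middle line, 19 mm of its centre along it, 5 mm of its top face; length within 0.12 rad of the bar's direction (either way round), flat on the slope within 0.06 rad (x of dish in the frame of bar between -0.019 and 0.019 m and y of dish in the frame of bar between -0.01 and 0.01 m and z of dish in the frame of bar between -0.005 and 0.005 m and angle between the x axis of dish and the x axis of bar, either way round below 0.12 rad and angle between the z axis of dish and the z axis of bar, either way round below 0.06 rad and linear speed of dish below 0.02 m/s and angular speed of dish below 0.1 rad/s and contact force between dish and stand above 1 N); the robot touches nothing.
It fails at once if the neighbouring dish on the +y side is moved by more than 20 mm or tipped over (distance of dish_a from where it was at the start of the episode above 0.02 m or angle between dish_a's own z axis and vertical above 0.3 rad).
It fails at once if the neighbouring dish on the -y side is moved by more than 20 mm or tipped over (distance of dish_b from where it was at the start of the episode above 0.02 m or angle between dish_b's own z axis and vertical above 0.3 rad).
It fails at once if the mug is moved by more than 20 mm or tipped over (distance of mug from where it was at the start of the episode above 0.02 m or angle between mug's own z axis and vertical above 0.3 rad).
It fails at once if the jar is moved by more than 20 mm or tipped over (distance of jar from where it was at the start of the episode above 0.02 m or angle between jar's own z axis and vertical above 0.3 rad).
It fails at once if the dish is dropped: it falls faster than 0.45 m/s (about 10 mm of free fall) with no finger touching it (contact force between the fingers and dish below 0.05 N and linear speed of dish above 0.45 m/s).
It also fails if it takes over 69 s, if anything falls off the work surface, if the arm or the gripper's body presses on something with over 40 N, if the wrist force passes 120 N, or if a joint passes its speed limit or range.

## Working session

There is one attempt and no reset: what is moved stays moved. The work goes in short steps, Python scripts to look and compute and a tool call to move; the robot and the scene stay as the last step left them, time stands still between calls to the robot, and variables do not carry over. Pictures are saved under pics/ and viewed, at most 10 in all, crops included, and the job is handed in when it is done.

Besides the shell and the picture viewer there is one more tool, called after "Call:" by a JSON object that holds its "fn" and its "kwargs". drive_tool: Moves the arm, as the interface text tells. Its arguments: {"type":"object","properties":{"deltas":{"type":"array"}},"required":["deltas"]}

```bash
mkdir -p pics; ls; python3 - <<'E'
from bench import sensors, viewer, arm
import cv2, numpy as np
s=sensors.sense()
for k in("time","q","tool_pos","eef_rot","opening","wrist_force"):print(k,np.round(s[k],4).tolist())
ims=[]
for n in("side","top"):
    im=viewer.read_camera(n); cv2.imwrite(f"pics/{n}0.png",im[:,:,::-1]); m=viewer.camera_model(n)
    print(n,m["fx"],m["cx"],m["cy"],np.round(m["T"],3).tolist())
E
```

```text
pics
time 0.0
q [1.0984, 0.4352, 0.025, 1.5741, -0.0116, 1.134, -0.0751]
tool_pos [0.2258, -0.5826, 0.404]
eef_rot [[0.9325, 0.3613, -0.0007], [0.3613, -0.9325, 0.0014], [-0.0001, -0.0016, -1.0]]
opening 0.0915
wrist_force [0.0484, -0.211, 1.0119]
side 390.17975825538025 253.8993265722847 185.66112160172972 [[-0.726, -0.526, 0.444, 0.033], [-0.688, 0.561, -0.46, 0.44], [-0.007, -0.639, -0.769, 0.895], [0.0, 0.0, 0.0, 1.0]]
top 406.7895367164198 255.1263228627643 192.01966436779819 [[-0.023, -0.986, 0.165, 0.27], [-1.0, 0.023, -0.006, -0.02], [0.002, -0.166, -0.986, 1.35], [0.0, 0.0, 0.0, 1.0]]
```

View pics/side0.png

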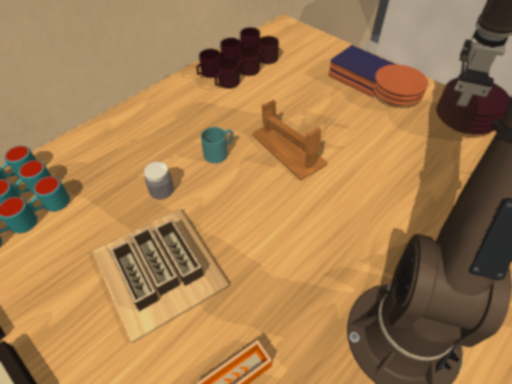

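View pics/top0.png

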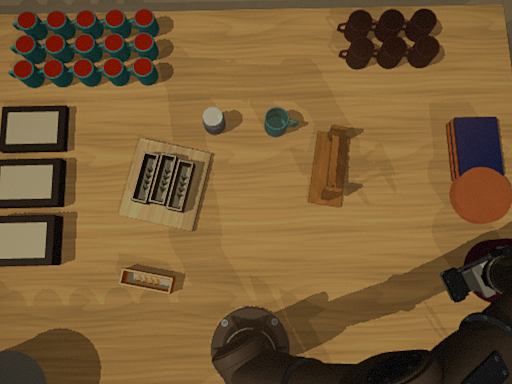

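Side: three dishes at about (133,275), (155,262), (178,250) and the stand at (290,140). Top: dishes at (145,178), (163,180), (181,185), the stand at (330,167). The orange decoy is at (147,280).

```bash
cat > h.py <<'E'
from bench import sensors, viewer, arm
import cv2, numpy as np
def ray(m,u,v):
    T=np.array(m["T"]); d=T[:3,:3]@np.array([(u-m["cx"])/m["fx"],(v-m["cy"])/m["fy"],1.]); return T[:3,3],d
def onz(m,u,v,z):
    o,d=ray(m,u,v); return o+d*(z-o[2])/d[2]
def tri(l):
    A=0;b=0
    for m,u,v in l:
        o,d=ray(m,u,v); d=d/np.linalg.norm(d); P=np.eye(3)-np.outer(d,d); A=A+P; b=b+P@o
    p=np.linalg.solve(A,b); return p
def proj(m,p):
    c=np.linalg.inv(np.array(m["T"]))@np.r_[p,1]; return m["fx"]*c[0]/c[2]+m["cx"],m["fy"]*c[1]/c[2]+m["cy"]
def totool(p,s=None):
    s=s or sensors.sense(); return np.array(s["eef_rot"]).T@(np.array(p)-s["tool_pos"])*100
E
python3 - <<'E'
from h import *
t=viewer.camera_model("top");w=viewer.camera_model("wrist");s=sensors.sense()
R=np.array(s["eef_rot"]);T=np.array(w["T"])
print("wrist fx",w["fx"],"in tool:",np.round(R.T@T[:3,:3],3).tolist(),np.round(R.T@(T[:3,3]-s["tool_pos"]),3))
print("board",[np.round(onz(t,u,v,.018)[:2],3).tolist() for u,v in((143,138),(213,150),(194,229),(120,213))])
print("dishes",[np.round(onz(t,u,v,.064)[:2],3).tolist() for u,v in((145,178),(163,180),(181,185))])
print("stand foot",[np.round(onz(t,u,v,.014)[:2],3).tolist() for u,v in((316,129),(345,206),(308,203))])
print("orange,mug,jar",[np.round(onz(t,u,v,.05)[:2],3).tolist() for u,v in((147,280),(277,122),(213,120))])
a=cv2.imread("pics/side0.png")[85:185,230:340];b=cv2.imread("pics/top0.png")[115:215,285:375]
a=cv2.resize(a,None,fx=4,fy=4,interpolation=3);b=cv2.resize(b,None,fx=4,fy=4,interpolation=3)
cv2.imwrite("pics/stand.png",np.hstack([a,b]))
E
```

```text
wrist fx 311.3713961422134 in tool: [[-0.0, -0.955, -0.298], [1.0, -0.0, -0.0], [0.0, -0.298, 0.955]] [0.081 0.002 0.02 ]
board [[0.688, 0.348], [0.641, 0.111], [0.376, 0.175], [0.434, 0.418]]
dishes [[0.54, 0.326], [0.532, 0.268], [0.514, 0.21]]
stand foot [[0.708, -0.241], [0.441, -0.324], [0.454, -0.202]]
orange,mug,jar [[0.217, 0.317], [0.724, -0.106], [0.735, 0.107]]
```

View pics/stand.png

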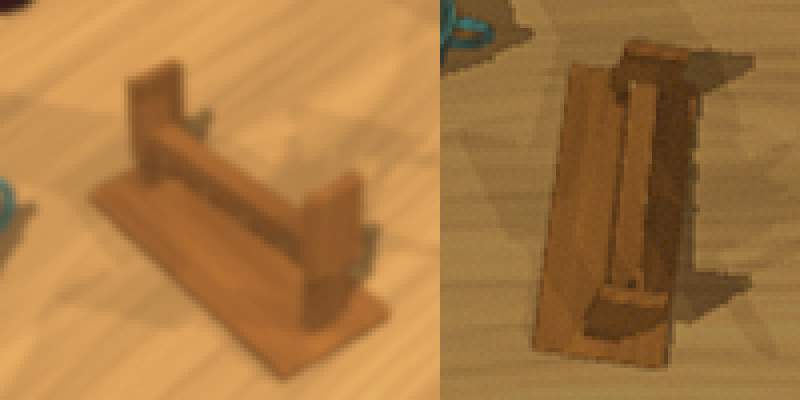

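Crop: stand's two cheeks, bar running away from the robot. I need a closer look to tell which end is lower, so I'm taking the wrist camera over the stand.

Call:
{"fn": "drive_tool", "kwargs": {"deltas": [[1,[3.7,-1.5,0],0.04],[1,[7.5,-3,0],0.09],[1,[11.2,-4.4,0],0.13],[1,[15,-6,0],0.17],[1,[18.7,-7.4,0],0.22],[1,[22.5,-9,0],0.26],[1,[26.2,-10.4,0],0.3],[1,[30,-12,0],0.35],[1,[33.7,-13.4,0],0.39],[1,[37.5,-15,0],0.43],[1,[41.2,-16.4,0],0.48],[1,[44.9,-17.8,0],0.52],[1,[44.9,-17.8,0],0.52],[1,[44.9,-17.8,0],0.52],[1,[44.9,-17.8,0],0.52]]}}

```text
time: 1.35
tool_pos: [0.5799, -0.2547, 0.4042]
eef_rot: [[0.989, -0.149, -0.001], [-0.149, -0.989, -0.0], [-0.001, 0.0, -1.0]]
wrist_force: [0.5, -0.2, -0.0]
opening: 0.0917
grip_force: 0.0
```

```bash
python3 - <<'E'
from h import *
import json
s=sensors.sense();print(s["time"],np.round(s["tool_pos"],4),np.round(s["eef_rot"],3).tolist(),np.round(s["q"],2))
m=viewer.camera_model("wrist");im=viewer.read_camera("wrist")
json.dump({k:np.array(v).tolist() for k,v in m.items()},open("w1.json","w"))
cv2.imwrite("pics/w1.png",im[:,:,::-1]);cv2.imwrite("pics/w1b.png",cv2.resize(im[:,:,::-1],(800,600),interpolation=3))
E
```

```text
1.35 [ 0.5799 -0.2547  0.4042] [[0.989, -0.149, -0.001], [-0.149, -0.989, -0.0], [-0.001, 0.0, -1.0]] [ 0.33  0.45  0.    1.55 -0.    1.14 -1.39]
```

View pics/w1b.png

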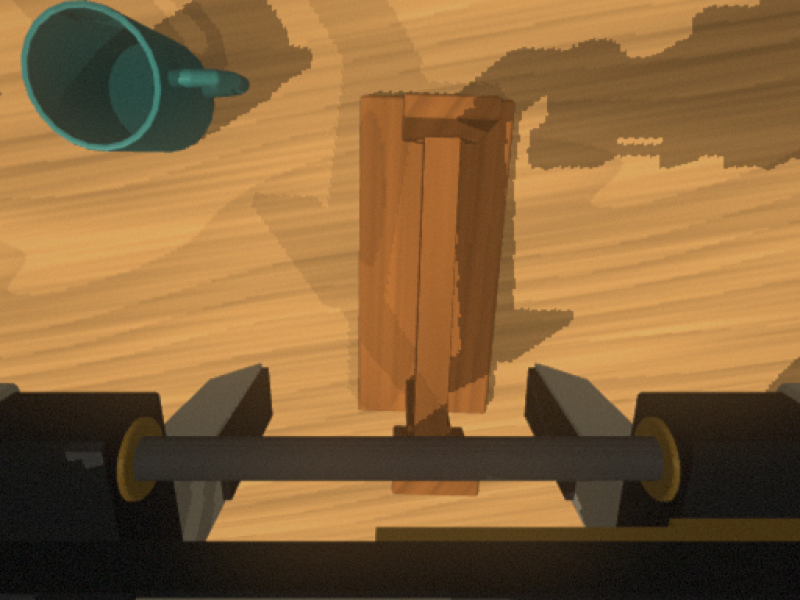

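Wrist view: foot corners near (360,96), (514,98), (486,412), (358,410); bar edges (425,140)→(415,435) and (459,140)→(450,430); far cheek top 403–503 px wide, near cheek 393–478 px.

```bash
python3 - <<'E'
from h import *
import json
m=json.load(open("w1.json"));t=viewer.camera_model("top");sd=viewer.camera_model("side")
f=[onz(m,u*.64,v*.64,.014)[:2] for u,v in((360,96),(514,98),(486,412),(358,410))]
f=np.array(f);print("foot",np.round(f,4).tolist(),"sides",[round(np.linalg.norm(f[i]-f[i-1]),3) for i in range(4)],"centre",f.mean(0).round(4))
d=(f[0]+f[1]-f[2]-f[3]);print("yaw",np.arctan2(d[1],d[0]))
for n,a,b in(("far",(268.7,102),(339.2,127.5)),("near",(313,131),(333.7,189.2))): print(n,np.round(tri([(sd,*a),(t,*b)]),4))
for sg in(1,-1): # +1: far end low
    P=[]
    for u,v,x in((425,140,.095),(459,140,.095),(415,430,-.09),(450,430,-.09)): P.append(onz(m,u*.64,v*.64,.085-sg*.14*x)[:2])
    P=np.array(P);c0=(P[0]+P[1])/2;c1=(P[2]+P[3])/2;d=c0-c1
    print(sg,"widths",np.linalg.norm(P[0]-P[1]),np.linalg.norm(P[2]-P[3]),"len",np.linalg.norm(d),c0,c1,"yaw",np.arctan2(d[1],d[0]))
E
```

```text
foot [[0.7031, -0.248], [0.6857, -0.3548], [0.4414, -0.3116], [0.4596, -0.2037]] sides [np.float64(0.247), np.float64(0.108), np.float64(0.248), np.float64(0.109)] centre [ 0.5725 -0.2795]
yaw -0.17737825455608947
far [ 0.6735 -0.2947  0.1296]
near [ 0.4753 -0.261   0.154 ]
1 widths 0.020658670853046866 0.023464717327802583 len 0.18466921162450028 [ 0.6647414 -0.2962082] [ 0.4827111 -0.2651005] yaw -0.16925794181384968
-1 widths 0.018899970736395547 0.02552820893371623 len 0.19941507633090344 [ 0.66437451 -0.29383568] [ 0.46708231 -0.26481568] yaw -0.14604419037862854
```

Both checks put the far (+x) end low. The bar centre is about (0.573, -0.280), yaw -0.173. Next, the wrist camera goes over the dishes.

Call:
{"fn": "drive_tool", "kwargs": {"deltas": [[1,[-0.9,-2.9,0],-0.107],[1,[-1.9,-5.7,0],-0.214],[1,[-2.8,-8.6,0],-0.32],[1,[-3.7,-11.4,0],-0.426],[1,[-4.7,-14.3,0],-0.532],[1,[-5.6,-17.1,0],-0.639],[1,[-6.5,-20,0],-0.745],[1,[-7.5,-22.9,0],-0.852],[1,[-8.4,-25.7,0],-0.958],[1,[-9.4,-28.6,0],-1.064],[1,[-10.3,-31.4,0],-1.171],[1,[-11.2,-34.3,0],-1.277],[1,[-12.2,-37.1,0],-1.384],[1,[-13.1,-40,0],-1.49],[1,[-13.1,-40,0],-1.49],[1,[-13.1,-40,0],-1.49],[1,[-13.1,-40,0],-1.49]]}}

```text
time: 2.82
tool_pos: [0.5109, 0.1586, 0.4046]
eef_rot: [[0.232, 0.973, 0.0], [0.973, -0.232, -0.001], [-0.001, 0.0, -1.0]]
wrist_force: [0.3, 0.1, -0.2]
opening: 0.0918
grip_force: 0.0
```

```bash
python3 - <<'E'
from h import *
import json
s=sensors.sense();print(s["time"],np.round(s["tool_pos"],4),np.round(s["eef_rot"],3).tolist(),np.round(s["q"],2))
m=viewer.camera_model("wrist");im=viewer.read_camera("wrist")
json.dump({k:np.array(v).tolist() for k,v in m.items()},open("w2.json","w"))
cv2.imwrite("pics/w2b.png",cv2.resize(im[:,:,::-1],(800,600),interpolation=3))
E
```

```text
2.8167 [0.5109 0.1586 0.4046] [[0.232, 0.973, 0.0], [0.973, -0.232, -0.001], [-0.001, 0.0, -1.0]] [-0.05  0.33 -0.46  1.76  0.16  1.09 -0.8 ]
```

View pics/w2b.png

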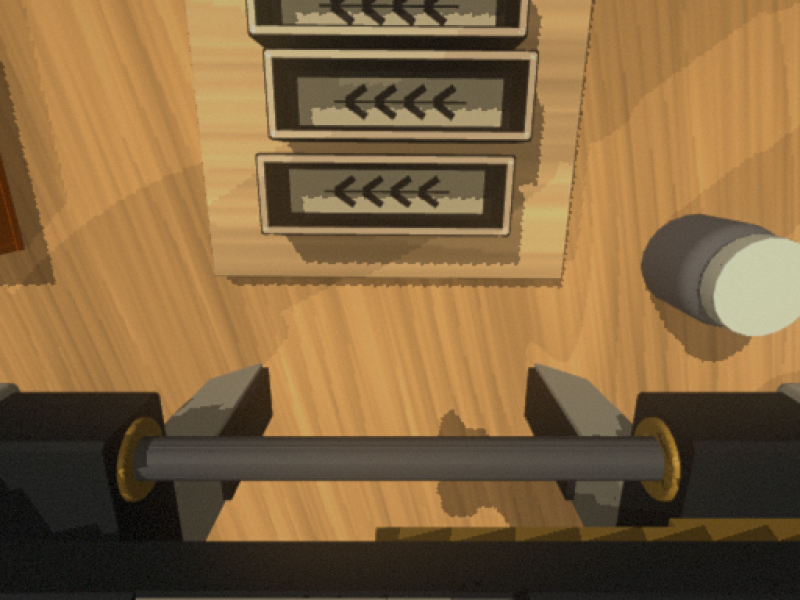

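Wrist view: the middle dish's rim corners are near (264,53), (537,52), (531,139), (269,138), with the neighbours above (to y≈38) and below (155–235).

```bash
python3 - <<'E'
from h import *
import json
m=json.load(open("w2.json"))
for n,C in(("mid",((264,53),(537,52),(531,139),(269,138))),("b",((257,154),(515,156),(510,236),(263,233)))):
    f=np.array([onz(m,u*.64,v*.64,.064)[:2] for u,v in C])
    d=f[1]+f[2]-f[0]-f[3]
    print(n,np.round(f,4).tolist(),"sides",[round(np.linalg.norm(f[i]-f[i-1]),4) for i in range(4)],"c",f.mean(0).round(4),"yaw",np.arctan2(d[1],d[0]))
    if n=="mid":
        c=f.mean(0);d/=np.linalg.norm(d)
        for sg in(1,-1):
            p=c+sg*d*.079; print(sg,"wall",p.round(4),"tool cm",totool([*p,.064+.159]).round(2))
s=sensors.sense();R=s["eef_rot"];print("tool y yaw",np.arctan2(R[1][1],R[0][1]))
E
```

```text
mid [[0.4665, 0.3103], [0.6242, 0.2732], [0.6132, 0.2256], [0.4546, 0.2641]] sides [np.float64(0.0477), np.float64(0.162), np.float64(0.0488), np.float64(0.1632)] c [0.5396 0.2683] yaw -0.23484350774185905
1 wall [0.6164 0.2499] tool cm [11.39  8.11 18.15]
-1 wall [0.4628 0.2867] tool cm [11.38 -7.69 18.14]
b [[0.4443, 0.2568], [0.6019, 0.2179], [0.5905, 0.1688], [0.4325, 0.2086]] sides [np.float64(0.0497), np.float64(0.1623), np.float64(0.0505), np.float64(0.163)] c [0.5173 0.213 ] yaw -0.24452703495257685
tool y yaw -0.2352423480879844
```

Call:
{"fn": "drive_tool", "kwargs": {"deltas": [[0.7,[2.3,-1.5,0],0],[0.7,[4.6,-3.1,0],0],[0.7,[6.9,-4.6,0],0],[0.7,[9.1,-6.2,0],0],[0.7,[11.4,-7.7,0],0],[0.7,[11.4,-7.7,3],0],[0.7,[11.4,-7.7,6],0],[0.7,[11.4,-7.7,9],0],[0.7,[11.4,-7.7,11.5],0],[0.7,[11.4,-7.7,13],0],[0.7,[11.4,-7.7,14],0],[0.7,[11.4,-7.7,14],0],[0.7,[11.4,-7.7,14],0]]}}

```text
time: 3.95
tool_pos: [0.4623, 0.2884, 0.2649]
eef_rot: [[0.231, 0.973, 0.0], [0.973, -0.231, -0.0], [-0.0, 0.0, -1.0]]
wrist_force: [-0.1, 0.1, 0.5]
opening: 0.0643
grip_force: 0.0
```

```bash
python3 - <<'E'
from h import *
s=sensors.sense();print(np.round(s["tool_pos"],4),totool([.4628,.2867,.053+.159]).round(2))
im=viewer.read_camera("wrist")
cv2.imwrite("pics/w3.png",im[:,:,::-1])
E
```

```text
[0.4623 0.2884 0.2649] [-0.15  0.08  5.29]
```

View pics/w3.png

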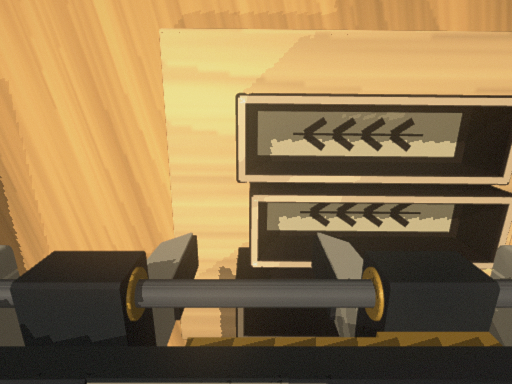

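Wrist view: the dish at rows 195–265 should be the middle one, with its near end at column ~252. I'll check that by projecting the measured corners.

```bash
python3 - <<'E'
from h import *
m=viewer.camera_model("wrist")
for p in([.4665,.3103,.064],[.4546,.2641,.064],[.4628,.2867,.064]):print(np.round(proj(m,p),1))
s=sensors.sense();R=np.array(s["eef_rot"])
print("tip centre",np.round(proj(m,np.array(s["tool_pos"])+R[:,2]*.178),1))
E
```

```text
[251.3 198.5]
[250.1 267.6]
[254.3 234.2]
tip centre [253.1 248.1]
```

Call:
{"fn": "drive_tool", "kwargs": {"deltas": [[0.7,[-0.1,0.1,1.5],0],[0.7,[-0.1,0.1,3],0],[0.7,[-0.1,0.1,4.2],0],[0.7,[-0.1,0.1,5],0],[0.7,[-0.1,0.1,5.3],0],[0.7,[-0.1,0.1,5.3],0],[0,[-0.1,0.1,5.3],0],[0,[-0.1,0.1,5.3],0],[0,[-0.1,0.1,5.3],0],[0,[-0.1,0.1,5.3],0],[0,[-0.1,0.1,5.3],0],[0,[-0.1,0.1,5.3],0],[0,[-0.1,0.1,5.3],0],[0,[-0.1,0.1,5.3],0]]}}

```text
time: 5.17
tool_pos: [0.4625, 0.2879, 0.2117]
eef_rot: [[0.229, 0.973, 0.0], [0.973, -0.229, -0.0], [-0.0, 0.0, -1.0]]
wrist_force: [-1.1, 0.1, 0.2]
opening: 0.0156
grip_force: 0.0
```

Call:
{"fn": "drive_tool", "kwargs": {"deltas": [[0,[0,0,0],0],[0,[0,0,0],0],[0,[0,0,0],0],[0,[0,0,0],0],[0,[0,0,0],0],[0,[0,0,-0.3],0],[0,[0,0,-0.6],0],[0,[0,0,-1],0],[0,[0,0,-1],0]]}}

```text
time: 5.92
tool_pos: [0.4626, 0.2881, 0.2224]
eef_rot: [[0.229, 0.973, 0.001], [0.973, -0.229, 0.001], [0.001, 0.0, -1.0]]
wrist_force: [-0.3, 0.5, -2.8]
opening: 0.0069
grip_force: 30.0
```

Call:
{"fn": "drive_tool", "kwargs": {"deltas": [[0,[0,0,-0.7],0],[0,[0,0,-1.4],0],[0,[0,0,-2.1],0],[0,[0,0,-2.8],0],[0,[0,0,-3.5],0],[0,[0,0,-4.2],0],[0,[0,0,-5],0],[0,[0,0,-5.8],0],[0,[0,0,-6.6],0],[0,[0,0,-7.5],0],[0,[0,0,-8.2],0],[0,[0,0,-9],0],[0,[0,0,-9],0],[0,[0,0,-9],0]]}}

```text
time: 7.08
tool_pos: [0.4626, 0.288, 0.3122]
eef_rot: [[0.229, 0.973, 0.001], [0.973, -0.229, 0.0], [0.001, 0.001, -1.0]]
wrist_force: [-0.8, -0.0, -3.1]
opening: 0.0063
grip_force: 30.0
```

```bash
python3 - <<'E'
from h import *
im=viewer.read_camera("side")
cv2.imwrite("pics/s4.png",im[:,:,::-1])
E
```

```text
(no output)
```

View pics/s4.png

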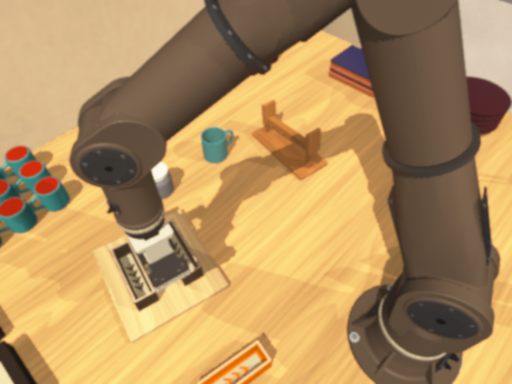

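The side view shows both neighbours and the board undisturbed; the dish hangs hidden under the gripper. Next I carry it sideways to the clear bench and look at how far it droops.

Call:
{"fn": "drive_tool", "kwargs": {"deltas": [[0,[0,0,-1],0],[0,[0,0,-2],0],[0,[-1,0.2,-3],0],[0,[-3,0.7,-3],0],[0,[-5.5,1.3,-3],0],[0,[-8,1.9,-3],0],[0,[-10.5,2.5,-3],0],[0,[-13,3.1,-3],0],[0,[-15.5,3.7,-3],0],[0,[-18,4.3,-3],0],[0,[-20.5,4.8,-3],0],[0,[-23,5.4,-3],0],[0,[-25.5,6,-3],0],[0,[-27.5,6.5,-3],0],[0,[-29.2,6.9,-3],0],[0,[-29.2,6.9,-3],0],[0,[-29.2,6.9,-3],0]]}}

```text
time: 8.55
tool_pos: [0.4625, -0.0135, 0.3425]
eef_rot: [[0.232, 0.973, 0.001], [0.973, -0.232, -0.001], [-0.0, 0.001, -1.0]]
wrist_force: [0.2, 0.7, -3.8]
opening: 0.0069
grip_force: 30.0
```

```bash
python3 - <<'E'
from h import *
a=viewer.read_camera("side");b=viewer.read_camera("wrist");c=viewer.read_camera("top")
m=viewer.camera_model("side");s=sensors.sense();R=np.array(s["eef_rot"]);g=np.array(s["tool_pos"])+R[:,2]*.159
u,v=np.round(proj(m,g+R[:,1]*.08)).astype(int);print(u,v,g)
x0=np.clip(u-75,0,362);y0=np.clip(v-75,0,234)
A=cv2.resize(a[y0:y0+150,x0:x0+150],(400,400),interpolation=3)
B=cv2.resize(b,(400,300));B=np.vstack([B,np.zeros((100,400,3),np.uint8)])
cv2.imwrite("pics/c5.png",np.hstack([A,B])[:,:,::-1]);print(x0,y0)
cv2.imwrite("pics/top5.png",c[:,:,::-1])
E
```

```text
238 156 [ 0.46281431 -0.01133541  0.18321948]
163 81
```

View pics/c5.png

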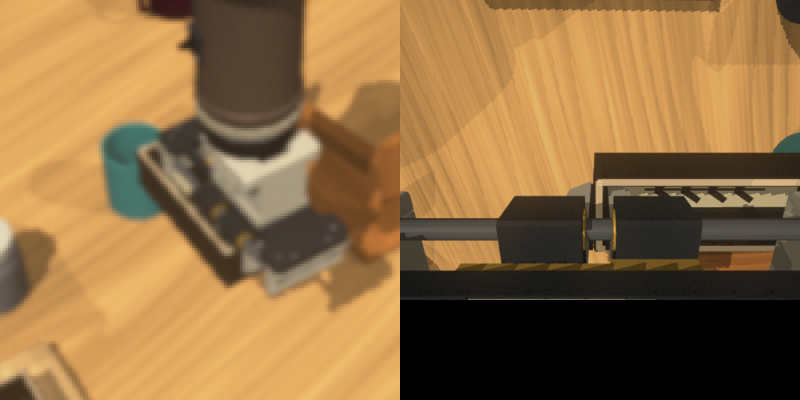

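The side crop shows the dish hanging nearly level from its end wall. Next I lower it onto the bench in stages.

Call:
{"fn": "drive_tool", "kwargs": {"deltas": [[0,[0,0,1],0],[0,[0,0,3],0],[0,[0,0,5],0],[0,[0,0,7],0],[0,[0,0,9],0],[0,[0,0,11],0],[0,[0,0,12.5],0],[0,[0,0,13.5],0],[0,[0,0,13.8],0],[0,[0,0,14.1],0],[0,[0,0,14.1],0],[0,[0,0,14.1],0]]}}

```text
time: 9.7
tool_pos: [0.4631, -0.0119, 0.2012]
eef_rot: [[0.229, 0.973, 0.001], [0.973, -0.229, 0.0], [0.0, 0.001, -1.0]]
wrist_force: [1.6, 0.3, -3.0]
opening: 0.0069
grip_force: 30.0
```

Call:
{"fn": "drive_tool", "kwargs": {"deltas": [[0,[0,0,0.2],0],[0,[0,0,0.4],0],[0,[0,0,0.5],0],[0,[0,0,0.6],0],[0,[0,0,0.7],0],[0,[0,0,0.7],0]]}}

```text
time: 10.2
tool_pos: [0.4628, -0.0121, 0.1937]
eef_rot: [[0.229, 0.973, 0.0], [0.973, -0.229, -0.0], [-0.0, 0.0, -1.0]]
wrist_force: [-1.3, -0.1, -1.4]
opening: 0.0066
grip_force: 30.0
```

Call:
{"fn": "drive_tool", "kwargs": {"deltas": [[0,[0,0,0.1],0],[0,[0,0,0.1],0],[0.1,[0,0,0.1],0],[0.2,[0,0,0.1],0],[0.4,[0,0,0.1],0],[0.4,[0,0,0.1],0],[0.4,[0,0,0.1],0],[0.4,[0,0,0.1],0],[0.4,[0,0,0],0],[0.4,[0,0,-2],0],[0.4,[0,0,-5],0],[1,[0,0,-8.5],0],[1,[-2,0,-12],0],[1,[-5,1,-15],0],[1,[-8,2,-18],0],[1,[-11,4,-20],0],[1,[-11,6,-20],0],[1,[-11,7.9,-20],0],[1,[-11,7.9,-20],0],[1,[-11,7.9,-20],0]]}}

```text
time: 11.87
tool_pos: [0.5147, -0.1374, 0.3934]
eef_rot: [[0.229, 0.973, -0.0], [0.973, -0.229, 0.001], [0.0, -0.001, -1.0]]
wrist_force: [-1.6, 0.3, -0.3]
opening: 0.0903
grip_force: 0.0
```

```bash
python3 - <<'E'
from h import *
import json
s=sensors.sense();print(s["time"],np.round(s["tool_pos"],4),np.round(s["q"],2))
m=viewer.camera_model("wrist");im=viewer.read_camera("wrist")
json.dump({k:np.array(v).tolist() for k,v in m.items()},open("w6.json","w"))
cv2.imwrite("pics/w6b.png",cv2.resize(im[:,:,::-1],(800,600),interpolation=3))
E
```

```text
11.8667 [ 0.5147 -0.1374  0.3934] [ 0.45  0.33 -0.38  1.79  0.14  1.05 -0.21]
```

View pics/w6b.png

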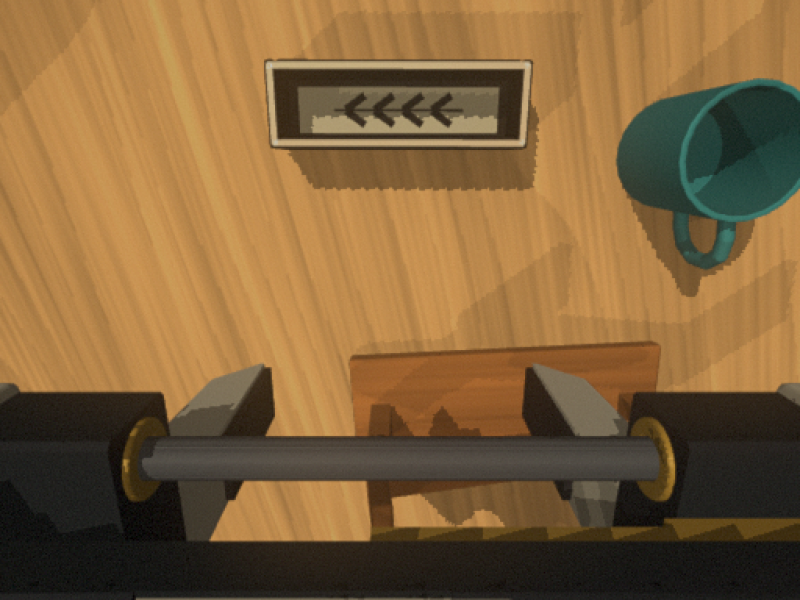

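Wrist view: the dish stands upright on the bench, rim corners near (265,61), (532,61), (526,147), (271,147). The stand foot's +y edge runs (350,355)–(659,343).

```bash
python3 - <<'E'
from h import *
import json
m=json.load(open("w6.json"))
f=np.array([onz(m,u*.64,v*.64,.046)[:2] for u,v in((265,61),(532,61),(526,147),(271,147))])
d=f[1]+f[2]-f[0]-f[3];c=f.mean(0);yw=np.arctan2(d[1],d[0]);print([round(np.linalg.norm(f[i]-f[i-1]),4) for i in range(4)],c,yw)
e=[onz(m,u*.64,v*.64,.014)[:2] for u,v in((350,355),(659,343))];d=e[1]-e[0]
print("foot edge",e,np.linalg.norm(d),"yaw",np.arctan2(d[1],d[0]))
b=np.array([.573,-.28]);n=np.array([-d[1],d[0]])/np.linalg.norm(d);print("bar to foot edge (55):",n@(e[0]-b), "along mid", (d/np.linalg.norm(d))@((e[0]+e[1])/2-b))
s=sensors.sense();R=np.array(s["eef_rot"]);print("tool x yaw",np.arctan2(R[1,0],R[0,0]),"to dish centre, grasp at z .034:",totool([*c,.034+.159]))
E
```

```text
[np.float64(0.0498), np.float64(0.1626), np.float64(0.0498), np.float64(0.1631)] [ 0.54091423 -0.03076632] -0.23154605776744694
foot edge [array([ 0.4615538, -0.1991926]), array([ 0.70239672, -0.24535204])] 0.24522643995557528 yaw -0.18936157840056006
bar to foot edge (55): 0.058385202516408684 along mid -0.002051371609589244
tool x yaw 1.3401492976567033 to dish centre, grasp at z .034: [10.94480499  0.21100731 20.02733674]
```

Call:
{"fn": "drive_tool", "kwargs": {"deltas": [[1,[0.8,0,0],0.112],[1,[1.6,0,0],0.224],[1,[2.4,0,0],0.336],[1,[3.2,0,0],0.448],[1,[4,0,0],0.56],[1,[4.8,0,0],0.672],[1,[5.6,0,0],0.784],[1,[6.4,0,0],0.896],[1,[7.2,0,1],1.008],[1,[8,0.1,2],1.12],[1,[8.8,0.1,4],1.232],[1,[9.5,0.1,6],1.344],[1,[10.2,0.2,8],1.456],[1,[10.9,0.2,10],1.572],[1,[10.9,0.2,11.5],1.572],[1,[10.9,0.2,12],1.572],[1,[10.9,0.2,12],1.572],[1,[10.9,0.2,12],1.572]]}}

```text
time: 13.42
tool_pos: [0.5411, -0.0316, 0.2742]
eef_rot: [[0.973, -0.229, -0.0], [-0.229, -0.973, -0.0], [-0.0, 0.0, -1.0]]
wrist_force: [0.6, -0.9, 0.7]
opening: 0.092
grip_force: 0.0
```

```bash
python3 - <<'E'
from h import *
s=sensors.sense();R=np.array(s["eef_rot"]);print(np.arctan2(R[1,0],R[0,0]),np.round(s["q"],2),totool([.5409,-.0308,.034+.159]))
E
```

```text
-0.23141158672623582 [ 0.03  0.45 -0.09  1.92  0.06  0.77 -1.9 ] [-0.03610332 -0.07837297  8.11717224]
```

Call:
{"fn": "drive_tool", "kwargs": {"deltas": [[1,[0,-0.1,2],0],[1,[0,-0.1,4],0],[1,[0,-0.1,6],0],[1,[0,-0.1,7.3],0],[1,[0,-0.1,8],0],[1,[0,-0.1,8.1],0],[0.5,[0,-0.1,8.1],0],[0.5,[0,-0.1,8.1],0],[0.5,[0,-0.1,8.1],0],[0.5,[0,-0.1,8.1],0],[0.5,[0,-0.1,8.1],0],[0.5,[0,-0.1,8.1],0],[0.5,[0,-0.1,8.1],0],[0.5,[0,-0.1,8.1],0],[0.5,[0,-0.1,8.1],0],[0.5,[0,-0.1,8.1],0],[0.5,[0,-0.1,8.1],0]]}}

```text
time: 14.83
tool_pos: [0.5418, -0.0305, 0.193]
eef_rot: [[0.973, -0.23, 0.001], [-0.23, -0.973, 0.0], [0.0, -0.0, -1.0]]
wrist_force: [-0.1, 0.6, 5.4]
opening: 0.052
grip_force: 30.0
```

Call:
{"fn": "drive_tool", "kwargs": {"deltas": [[0,[0,0,0],0],[0,[0,0,-0.5],0],[0,[0,0,-2],0],[0,[0,0,-4],0],[0,[0,0,-6.5],0],[0,[0,0,-9],0],[0,[0,0,-11.5],0],[0,[0,0,-14],0],[0,[0,0,-16],0],[0,[0.5,1,-17.5],0],[0,[1.3,3,-17.5],0],[0,[2.3,6,-17.5],-0.01],[0,[3.4,9,-17.5],-0.02],[0,[4.6,12,-17.5],-0.03],[0,[5.7,15,-17.5],-0.04],[0,[7,18,-17.5],-0.05],[0,[8.2,21,-17.5],-0.05],[0,[8.9,22.8,-17.5],-0.05],[0,[9.1,23.4,-17.5],-0.05],[0,[9.1,23.4,-17.5],-0.05]]}}

```text
time: 16.5
tool_pos: [0.5754, -0.2818, 0.3669]
eef_rot: [[0.983, -0.185, -0.002], [-0.185, -0.983, -0.001], [-0.002, 0.001, -1.0]]
wrist_force: [-1.0, -0.2, -3.1]
opening: 0.052
grip_force: 30.0
```

```bash
python3 - <<'E'
from h import *
s=sensors.sense();R=np.array(s["eef_rot"]);print(np.arctan2(R[1,0],R[0,0]),s["opening"],s["grip_force"],totool([.5767,-.2798,.034+.159+.085]))
ims=[viewer.read_camera(n) for n in("side","top","wrist")]
A=cv2.resize(ims[0][60:210,200:370],(453,400),interpolation=3);B=cv2.resize(ims[2][150:384,120:400],(347,290),interpolation=3)
B=np.vstack([B,np.zeros((110,347,3),np.uint8)])
for n,i in zip("stw",ims):cv2.imwrite(f"pics/{n}8.png",i[:,:,::-1])
E
```

```text
-0.18605387567142995 0.05203939213727175 29.999264180660248 [ 0.10737407 -0.22411285  8.8882535 ]
```

Call:
{"fn": "drive_tool", "kwargs": {"deltas": [[0,[0.1,-0.2,0],0],[0,[0.1,-0.2,1.5],0],[0,[0.1,-0.2,3],0],[0,[0.1,-0.2,4.5],0],[0,[0.1,-0.2,5.8],0],[0,[0.1,-0.2,6.6],0],[0,[0.1,-0.2,7],0],[0,[0.1,-0.2,7.2],0],[0,[0.1,-0.2,7.2],0],[0,[0.1,-0.2,7.2],0]]}}

```text
time: 17.48
tool_pos: [0.578, -0.2774, 0.2964]
eef_rot: [[0.983, -0.181, 0.001], [-0.181, -0.983, -0.0], [0.001, 0.0, -1.0]]
wrist_force: [0.3, -0.6, -3.2]
opening: 0.0519
grip_force: 30.0
```

Call:
{"fn": "drive_tool", "kwargs": {"deltas": [[0,[0,0,0.1],0],[0,[0,0,0.2],0],[0,[0,0,0.3],0],[0,[0,0,0.4],0],[0,[0,0,0.5],0],[0,[0,0,0.6],0],[0,[0,0,0.7],0],[0,[0,0,0.8],0],[0,[0,0,0.9],0],[0,[0,0,1],0],[0,[0,0,1],0],[0,[0,0,1],0]]}}

```text
time: 18.48
tool_pos: [0.5783, -0.2776, 0.2862]
eef_rot: [[0.983, -0.181, 0.002], [-0.181, -0.983, -0.001], [0.002, 0.0, -1.0]]
wrist_force: [3.4, -0.2, 2.4]
opening: 0.0517
grip_force: 30.0
```

Call:
{"fn": "drive_tool", "kwargs": {"deltas": [[0,[0,0,0.1],0],[0,[0,0,0.2],0],[0,[0,0,0.3],0],[0,[0,0,0.4],0],[0,[0,0,0.5],0],[0,[0,0,0.5],0],[0,[0,0,0.5],0]]}}

```text
time: 19.07
tool_pos: [0.5775, -0.2775, 0.2805]
eef_rot: [[0.983, -0.181, -0.001], [-0.181, -0.983, 0.0], [-0.001, -0.0, -1.0]]
wrist_force: [2.5, -1.1, 2.2]
opening: 0.0512
grip_force: 30.0
```

Call:
{"fn": "drive_tool", "kwargs": {"deltas": [[0,[0,0,0.1],0],[0,[0,0,0.2],0],[0,[0,0,0.25],0],[0,[0,0,0.25],0]]}}

```text
time: 19.4
tool_pos: [0.5776, -0.2775, 0.2781]
eef_rot: [[0.983, -0.181, -0.0], [-0.181, -0.983, -0.0], [-0.0, 0.0, -1.0]]
wrist_force: [2.3, -1.4, 2.7]
opening: 0.052
grip_force: 30.0
```

```bash
python3 - <<'E'
from h import *
s=sensors.sense();print(s["tool_pos"],s["wrist_force"],s["torque"])
a=viewer.read_camera("side");b=viewer.read_camera("wrist")
A=cv2.resize(a[60:210,200:370],(453,400),interpolation=3);B=cv2.resize(b[150:384,120:400],(347,400),interpolation=3)
cv2.imwrite("pics/p9.png",np.hstack([A,B])[:,:,::-1])
E
```

```text
[ 0.57763053 -0.27749367  0.27808629] [ 2.3184021  -1.4256519   2.71608706] [-0.08205936 -0.32615974  0.01187804]
```

Call:
{"fn": "drive_tool", "kwargs": {"deltas": [[0,[0,0,0.1],0],[0,[0,0,0.1],0]]}}

```text
time: 19.67
tool_pos: [0.5776, -0.2775, 0.2773]
eef_rot: [[0.983, -0.181, 0.0], [-0.181, -0.983, -0.0], [0.0, 0.0, -1.0]]
wrist_force: [2.9, -0.2, 3.9]
opening: 0.0521
grip_force: 30.0
```

Call:
{"fn": "drive_tool", "kwargs": {"deltas": [[0,[0,0,0.1],0],[0,[0,0,0.1],0]]}}

```text
time: 19.83
tool_pos: [0.5776, -0.2776, 0.2773]
eef_rot: [[0.983, -0.181, 0.0], [-0.181, -0.983, -0.0], [0.0, 0.0, -1.0]]
wrist_force: [-0.2, 1.7, 12.5]
opening: 0.0517
grip_force: 30.0
```

The force jumped and z stopped at 0.277, so the dish is flat on the bar. I unload, release and rise.

Call:
{"fn": "drive_tool", "kwargs": {"deltas": [[0,[0,0,-0.1],0],[0,[0,0,-0.1],0],[0.6,[0,0,-0.1],0],[0.65,[0,0,-0.1],0],[0.7,[0,0,-0.1],0],[0.8,[0,0,-0.1],0],[0.9,[0,0,-0.1],0],[0.9,[0,0,-0.1],0],[0.9,[0,0,-0.1],0],[0.9,[0,0,-1],0],[0.9,[0,0,-3],0],[0.9,[0,0,-6],0],[0.9,[0,0,-9],0],[0.9,[-3,0,-12],0],[0.9,[-6,0,-13],0],[0.9,[-9,0,-13],0],[0.9,[-10,0,-13],0],[0.9,[-10,0,-13],0]]}}

```text
time: 21.33
tool_pos: [0.477, -0.2594, 0.4075]
eef_rot: [[0.983, -0.183, 0.0], [-0.183, -0.983, -0.001], [0.0, 0.001, -1.0]]
wrist_force: [1.2, -0.4, 0.3]
opening: 0.0828
grip_force: 0.0
```

```bash
python3 - <<'E'
from h import *
import json
m=viewer.camera_model("wrist");b=viewer.read_camera("wrist");a=viewer.read_camera("side")
json.dump({k:np.array(v).tolist() for k,v in m.items()},open("w10.json","w"))
B=cv2.resize(b,(480,360),interpolation=3);A=cv2.resize(a[75:195,220:326],(318,360),interpolation=3)
cv2.imwrite("pics/p10.png",np.hstack([B,A])[:,:,::-1]);cv2.imwrite("pics/w10.png",b[:,:,::-1])
E
```

```text
(no output)
```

View pics/p10.png

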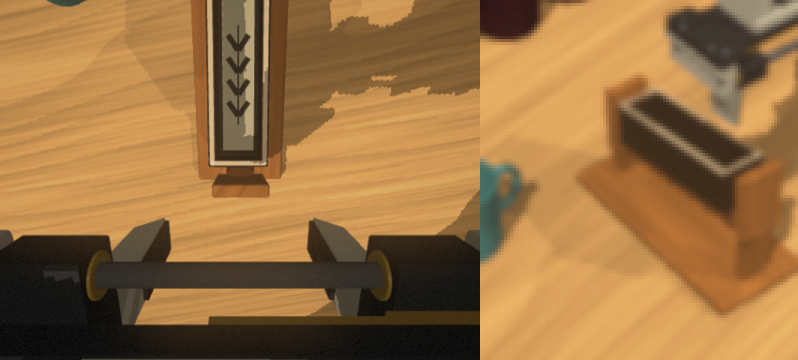

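The final view shows the dish flat along the bar between the cheeks: its near rim spans columns 208–269 against the cheek's 212–269, so it is about 2 mm off centre. The gripper is well clear, so I'm handing in.

```bash
python3 -c "
from bench import arm; print(arm.finish_job())"
```

```text
the job is handed in; nothing more can be done
None
```

I set the middle dish right way up and flat on the sloping bar, about 2 mm off centre in the last picture, with the other two dishes, the mug and the jar untouched as far as the pictures show; I handed the job in at about 21 s, and it returned no verdict.

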